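# Park the small measuring cylinder in the anti-tip guard

## Task

Park the smaller of the two glass measuring cylinders in the low steel anti-tip guard: keep it upright and slide it in from the open end of the slot, its foot under the plate and its tube along the slot, until the tube is at the slot's closed end or nearly so. Leave it standing upright on the bench there and let go. Do not disturb the tall cylinder or the stoppered bottle.

Things in the scene. Friction and masses are not known exactly. Their poses are not given: they have to be found in the camera images.
- small_cylinder: the smaller glass measuring cylinder, standing, 200 mm tall, about 0.14 kg: round foot 48 mm in diameter, 20 mm high; above it a straight tube 24 mm in outer diameter (grip it there), flaring to 30 mm in the top 12 mm. Origin: centre of the foot's underside, z up the tube; yaw means nothing. It starts on the left or the right, the stoppered bottle on the other side
- tall_cylinder: the larger glass measuring cylinder, a bystander at the back right, 300 mm tall, foot 76 mm and tube 40 mm in diameter. Origin: centre of the foot's underside, z up
- stopper_bottle: clear glass reagent bottle with a glass stopper, a bystander, 74 mm in diameter, 172 mm tall. Origin: centre of its underside, z up
- foot_guard: the guard: fixed bridge of steel sheet, 130 x 130 x 44 mm: top plate 4 mm thick, underside 40 mm up, on side walls 122 mm apart; no floor. A 42 mm slot along y=0 is open at the front edge x=-65 mm, with 45 degree lead-ins widening it to 78 mm, and closed at x=+30 mm. Origin: on the bench under the plate's centre; x from open to closed end, z up. Small cylinder fully in: its axis at x=+18 mm, y=0
Mind the look-alikes: they are no part of the job. What is shaped like the small_cylinder but black or brown is not meant.

How it is judged:
By the outcome, as a careful person would: the job done as asked, in the order asked, and still so for the second after the job is handed in, with the robot touching nothing.
It also fails if it takes over 42 s, if anything falls off the work surface, if the arm or the gripper's body presses on something with over 40 N, if the wrist force passes 120 N, or if a joint passes its speed limit or range.

## Robot

A 6-joint arm with a two-finger parallel gripper is mounted at the origin on a cart in front of the work surface, level with it; the furniture and walls round the work are solid. World frame = base frame: x ahead of the robot, y to its left, z up, the work surface at z = 0. Lengths are in mm, angles in rad, forces in N, time in s.
With the tool pointing down it reaches from about 325 to 875 mm from the base axis. Payload 4.4 kg.
Tool frame: the origin (TCP) lies on the centre line of the jaws, within the pads' length; the fingertips stand ahead of it and the grasp point (between the pads) lies 6 mm ahead of it (ctrl.tcp_to_tips is the z of the fingertips in the tool frame, in mm); z points along the fingers, y is the direction in which the jaws open and shut (so a half turn about z gives the same grasp; the last joint's range is limited). The gripper opens to 85 mm and grips with 20 to 120 N. Pads are 22 mm wide; open, the fingers measure 114 mm over their backs; the gripper's body (76 mm by 85 mm) begins 54 mm behind the grasp point. The pads swing forward as they close: fully open they stand 13 mm farther back than shut.
Start: joints at [-1.25, 0.207, 1.542, -0, 1.393, -0.15], TCP at [260.808, -512.451, 256.282] pointing down, gripper open.
Joint ranges: [-2.73, 2.73], [-0.86, 2.22], [0.23, 2.46], [-1.11, 4.25], [0.08, 2.63], [-2.82, 2.82]. Speed limits (rad/s): [2.79, 2.79, 3.14, 3.14, 3.14, 3.14].

## Interface

Orientations are given as a 3x3 rotation matrix whose columns are the frame's x, y, z axes.
In Python, from plant import ctrl, sensors, optics gives the robot as it stands. Calls block until the motion is done:
- ctrl.move_ptp(position, orientation): joint-space move of the TCP to a pose.
- ctrl.move_l(position, rot=None, vel=150, threshold=None): straight line of the TCP; rot=None keeps the orientation; vel is the mean speed in mm/s. With threshold (N) it stops when the force on the tool has changed by that much, and returns True; else False.
- ctrl.set_joints(angles): joint-space move.
- ctrl.gripper_to(opening, force=None): finger opening in mm; force is the grip in N (None keeps the last); returns when the fingers have stopped.
- ctrl.hold(seconds).
- ctrl.solve_ik(position, orientation): joint angles nearest the present ones, or None.
- sensors.read_state(): the state.
- optics.grab_frame(name): name is "scene" or "top" or "wrist"; returns (picture, depth): 400x640x3 uint8, red, green, blue; 400x640 float32, mm along the optical axis (not along the pixel's ray), 0 where there is no reading.
- optics.camera_params(name): a dict with "mtx" (3x3 intrinsics, pixels), "R" (3x3) and "t" (3): a world point X has camera coordinates R X + t; the wrist camera has in their place "T_tool_cam" (4x4, takes a point from camera to tool coordinates, whose origin is the TCP and whose axes are the flange's). Camera axes: x right, y down, z forward; pixel columns grow to the right and rows downward; lengths in mm; the calibration is good to about 2 mm. A picture is of the moment at which its call begins: read the wrist's pose just before it. camera_params takes no time and is no camera call.
A pose or a line that the arm cannot do raises ctrl.MotionError and nothing moves.
- ctrl.finish_job(): hands the job in, once; it reports no verdict.
The state is a dict: "t": time; "q": joint angles; "qvel": joint speeds; "tau": joint torques, N m; "eef_pos": TCP position; "eef_rot": TCP orientation; "force": force on the tool from outside, world axes, zero at the start; "wrist_torque": the same for the moment, N m; "grip_width": finger opening in mm.
Only numpy, scipy, OpenCV 4.12 (cv2) and the standard library are available. Lean on these libraries where they do the work, as an engineer would, in place of code of your own. Each camera call takes 0.05 s, during which the arm holds its last target.

## Working session

There is one attempt and no reset: what is moved stays moved. The work goes in short steps, each a Python script; the robot and the scene stay as the last script left them, time stands still between calls to the robot, and variables do not carry over. Pictures are saved under pics/ and viewed, and the job is handed in when it is done.

```bash
ls; mkdir -p pics
cat > h.py <<'E'
import numpy as np, cv2
from plant import ctrl, sensors, optics
def save(n,im): cv2.imwrite('pics/'+n+'.png',cv2.cvtColor(im,cv2.COLOR_RGB2BGR))
def world(name,u,v,d):
    p=optics.camera_params(name); c=np.linalg.inv(p['mtx'])@np.array([u,v,1.])*d
    return p['R'].T@(c-p['t'])
def onplane(name,u,v,z):
    p=optics.camera_params(name); r=p['R'].T@np.linalg.inv(p['mtx'])@np.array([u,v,1.]); o=-p['R'].T@p['t']
    return o+r*(z-o[2])/r[2]
E
python3 - <<'E'
from h import *
for n in('scene','top'):
    im,d=optics.grab_frame(n); save(n+'0',im); np.save(n+'d.npy',d); np.save(n+'i.npy',im)
    p=optics.camera_params(n); print(n,p['mtx'].round(1).tolist(),(-p['R'].T@p['t']).round(0),p['R'].round(2).tolist())
print(sensors.read_state()['t'],ctrl.tcp_to_tips)
E
```

```text
pics
scene [[452.5, 0.0, 320.7], [0.0, 452.5, 196.7], [0.0, 0.0, 1.0]] [-246.  884.  709.] [[-0.76, -0.66, 0.01], [-0.33, 0.36, -0.87], [0.57, -0.66, -0.49]]
top [[502.0, 0.0, 315.4], [0.0, 502.0, 197.1], [0.0, 0.0, 1.0]] [ 445.  -10. 1616.] [[-0.0, -1.0, 0.01], [-1.0, 0.0, -0.07], [0.07, -0.01, -1.0]]
0.1 25.0
```

View pics/scene0.png

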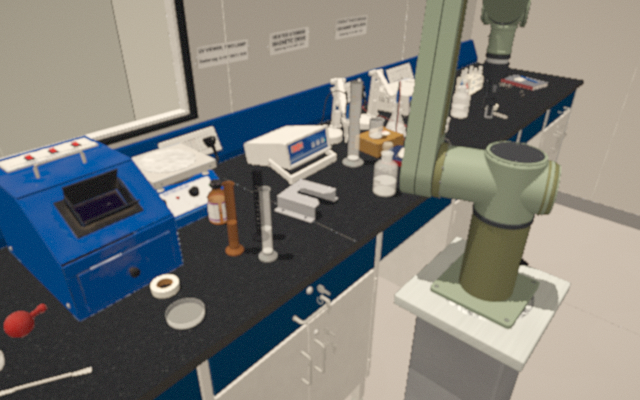

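View pics/top0.png

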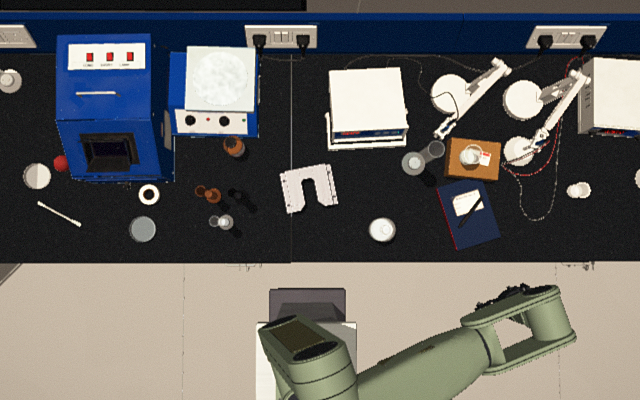

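The top view shows three candidates of the same shape: a clear one (about (220,222), scene (267,225)), a brown one (top (208,193)) and a black one (top (237,197)). The clear glass one fits the description. The guard is at top (310,188), with its slot open towards the robot. The crop below is to confirm this.

Run:
```python
from h import *
t=np.load('topi.npy');s=np.load('scenei.npy')
a=cv2.resize(t[145:255,185:355],None,fx=4.5,fy=4.5,interpolation=cv2.INTER_CUBIC)
save('ct',a)
save('cs',cv2.resize(s[165:275,200:350],None,fx=5,fy=5,interpolation=cv2.INTER_CUBIC))
d=np.load('topd.npy')
np.set_printoptions(linewidth=250)
print(d[210:234:2,204:240:2].astype(int))
# guard pts from depth
pts=[];
for v in range(150,225):
  for u in range(270,350):
    if d[v,u]>0:
      w=world('top',u,v,d[v,u])
      if 30<w[2]<60: pts.append(w)
pts=np.array(pts); print(len(pts),pts.mean(0),np.percentile(pts[:,2],[5,50,95]))
r=cv2.minAreaRect(pts[:,:2].astype(np.float32));print(r,cv2.boxPoints(r))
```

```text
[[1608 1614 1613 1616 1617 1611 1616 1613 1612 1615 1620 1617 1615 1615 1616 1610 1621 1619]
 [1608 1610 1609 1618 1609 1618 1615 1622 1608 1614 1613 1614 1615 1615 1618 1611 1613 1615]
 [1612 1617    0 1617 1611 1609 1610 1611 1603 1615 1616 1614 1608 1608 1609 1605 1620 1610]
 [1610 1609 1610 1612 1620 1412 1608 1615 1613 1605 1605 1606 1599 1616 1624 1613 1609 1619]
 [1612 1608 1615 1405 1415 1438 1464 1413 1470 1509 1598 1591 1604 1602 1619 1614 1617 1607]
 [1611 1615 1611 1412 1435 1466 1503 1524 1438 1469 1507 1546 1586 1602 1604 1614 1611 1611]
 [1612 1616 1614 1413 1437 1468 1499 1526 1439 1472 1500 1534 1575 1598 1602 1611 1608 1612]
 [1609 1614 1609 1410 1421 1449 1482 1411 1447 1479 1523 1545 1586 1604 1605 1609 1610 1606]
 [1618 1601 1615 1609 1413 1415 1410 1610 1607 1601 1569 1593 1602 1600 1602 1607 1607 1612]
 [1605 1607 1610 1610 1607 1601 1612 1608 1611 1603 1602 1605 1598 1602 1613 1605 1612 1610]
 [1612 1612 1603 1608 1613 1607 1606 1617 1604 1613 1608 1610 1612 1611 1609 1607 1605 1609]
 [1612 1610 1607 1611 1608 1602 1607 1609 1608 1611 1610 1608 1619 1608 1607 1617 1605 1614]]Traceback (most recent call last):
  File "<stdin>", line 14, in <module>
  File "h.py", line 5, in world
    p=optics.camera_params(name); c=np.linalg.inv(p['mtx'])@np.array([u,v,1.])*d
ValueError: time passes only in moves, steps and waits
```

View pics/ct.png

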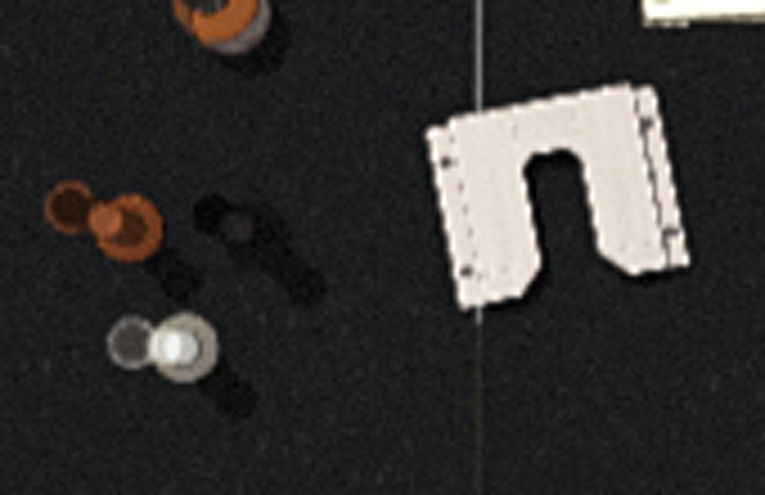

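View pics/cs.png

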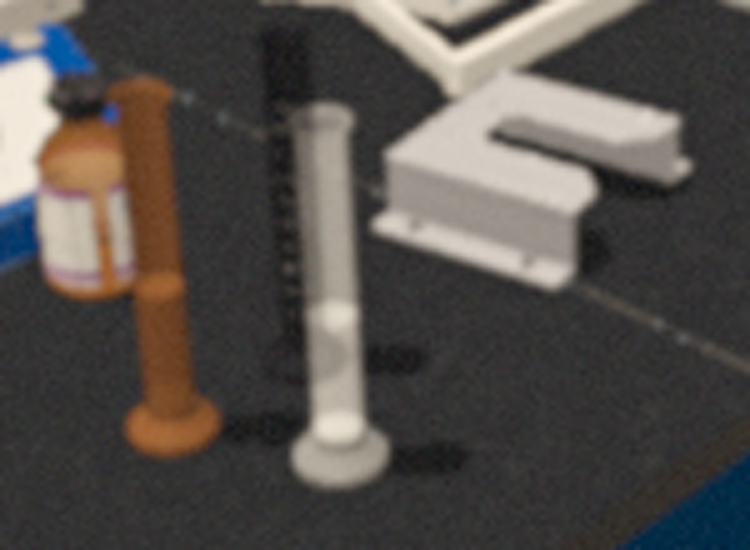

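The crops confirm it: the clear glass cylinder has its foot at top (225.7,222) and its rim at (214,221). The brown and black ones are look-alikes. The guard has flanges outside its plate, and the slot's closed end is at about top (308,178). I'll fit the guard and the cylinder next.

```bash
cat > h.py <<'E'
import numpy as np, cv2
from plant import ctrl, sensors, optics
P={n:optics.camera_params(n) for n in('scene','top','wrist')}
def save(n,im): cv2.imwrite('pics/'+n+'.png',cv2.cvtColor(im,cv2.COLOR_RGB2BGR))
def world(name,u,v,d):
    p=P[name]; c=np.linalg.inv(p['mtx'])@np.array([u,v,1.])*d
    return p['R'].T@(c-p['t'])
def onplane(name,u,v,z):
    p=P[name]; r=p['R'].T@np.linalg.inv(p['mtx'])@np.array([u,v,1.]); o=-p['R'].T@p['t']
    return o+r*(z-o[2])/r[2]
def proj(name,X):
    p=P[name]; c=np.atleast_2d(X)@p['R'].T+p['t']; q=c@p['mtx'].T; return q[:,:2]/q[:,2:]
E
cat > fit.py <<'E'
from h import *
from scipy.optimize import minimize
d=np.load('topd.npy'); im=np.load('topi.npy')
for u,v,z in((225.7,222.1,20),(214.1,221,200)): print('cyl',onplane('top',u,v,z).round(1))
v0,v1,u0,u1=150,225,265,355
M=np.zeros((v1-v0,u1-u0))
for v in range(v0,v1):
  for u in range(u0,u1):
    if d[v,u]>0 and im[v,u].min()>110 and 26<world('top',u,v,d[v,u])[2]<65: M[v-v0,u-u0]=1
print(M.sum())
poly=np.array([[-65,-65],[-65,-39],[-47,-21],[30,-21],[30,21],[-47,21],[-65,39],[-65,65],[65,65],[65,-65]],float)
def render(x,z=44,S=8):
    c,s=np.cos(x[2]),np.sin(x[2]); w=poly@np.array([[c,s],[-s,c]])+x[:2]
    q=proj('top',np.c_[w,np.full(len(w),z)])-[u0-.5,v0-.5]
    c=np.zeros(((v1-v0)*S,(u1-u0)*S),np.uint8); cv2.fillPoly(c,[np.round(q*S).astype(int)],255)
    return cv2.resize(c,(u1-u0,v1-v0),interpolation=cv2.INTER_AREA)/255.
x0=onplane('top',309,188,44)[:2]
best=None
for yaw in(-.2,0,.2):
    r=minimize(lambda x:((render([x[0],x[1],x[2]/100])-M)**2).sum(),[x0[0],x0[1],yaw*100],method='Nelder-Mead',options=dict(initial_simplex=np.array([x0[0],x0[1],yaw*100])+np.array([[0,0,0],[10,0,0],[0,10,0],[0,0,10]])))
    print(r.fun,r.x)
    if best is None or r.fun<best.fun: best=r
x=best.x; g=[x[0],x[1],x[2]/100]
c,s=np.cos(g[2]),np.sin(g[2]); w=poly@np.array([[c,s],[-s,c]])+g[:2]
for n,box,f in(('top',(265,150,355,225),8),('scene',(250,160,360,235),7)):
    i=np.load(n+'i.npy')[box[1]:box[3],box[0]:box[2]]; i=cv2.resize(i,None,fx=f,fy=f,interpolation=cv2.INTER_CUBIC)
    q=(proj(n,np.c_[w,np.full(len(w),44)])-box[:2]+.5)*f
    cv2.polylines(i,[np.round(q).astype(int)],True,(255,0,0)); save('fit_'+n,i)
E
python3 fit.py
```

```text
cyl [470.6 254.   20. ]
cyl [470.9 256.8 200. ]
1268.0
29.574579008073815 [577.84542195  -8.40279021  18.9550313 ]
29.231403306420603 [577.73315807  -8.52424672  19.10224469]
29.783621683967706 [577.78725475  -8.55072906  19.01759951]
```

View pics/fit_top.png

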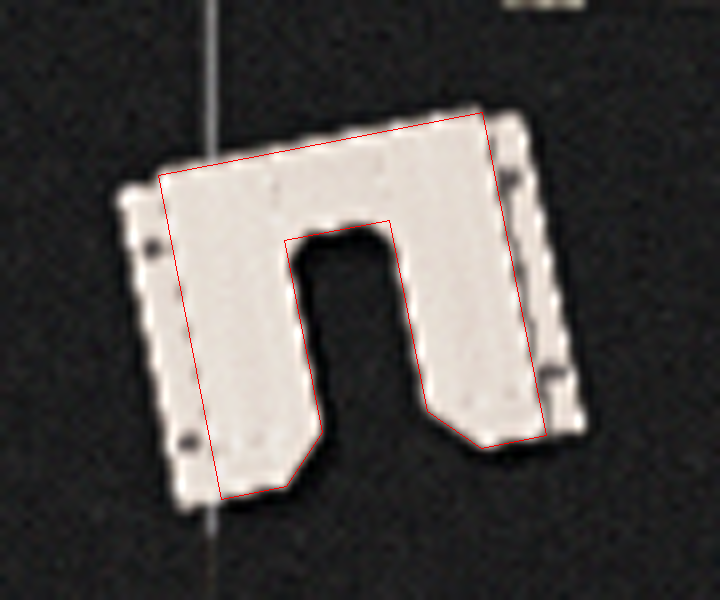

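View pics/fit_scene.png

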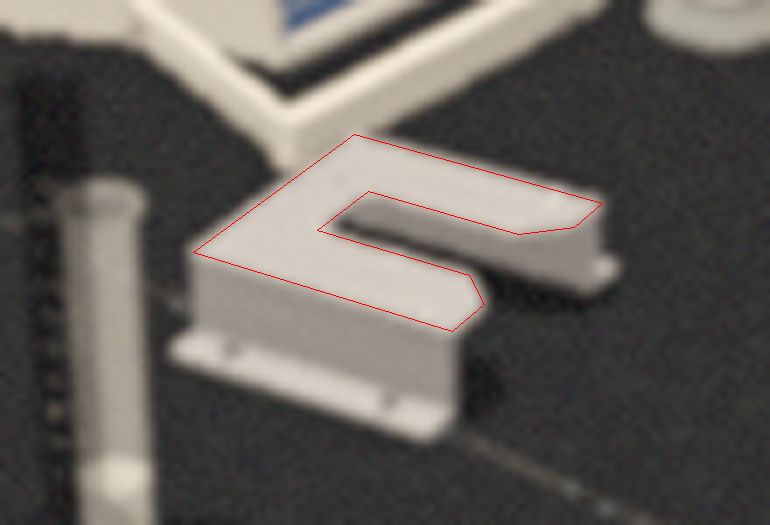

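The overlay matches the plate and slot edges in both views to within a few mm. Next I go high over the cylinder and refine with the wrist camera.

Run:
```python
from h import *
for n,u,v,z in(('tall',413,161,20),('bottle',382,230,100),('blackrim',231.7,192,200),('brownrim',200.5,191,200)): print(n,onplane('top',u,v,z).round())
s=sensors.read_state(); print(s['eef_rot'].round(2).tolist())
Ra=np.array([[1,0,0],[0,-1,0],[0,0,-1.]]).T; Rb=np.array([[-1,0,0],[0,1,0],[0,0,-1.]]).T
for R in(Ra,Rb):
    for p in([471,255,340],[471,255,171],[449,-33,178],[595,-5,175]):
        q=ctrl.solve_ik(p,R); print(None if q is None else np.round(q,2))
R=Ra
p=s['eef_pos']; ctrl.move_l([p[0],p[1],400],vel=250)
ctrl.move_ptp([440,255,380],R)
s=sensors.read_state(); im,d=optics.grab_frame('wrist'); save('w1',im); np.savez('w1.npz',d=d,im=im,p=s['eef_pos'],R=s['eef_rot']); print(s['t'],s['eef_pos'],P['wrist']['T_tool_cam'].round(2).tolist())
```

```text
tall [ 664. -344.   20.]
bottle [ 444. -230.  100.]
blackrim [553. 208. 200.]
brownrim [556. 296. 200.]
[[0.89, 0.45, -0.0], [0.45, -0.89, 0.0], [0.0, -0.0, -1.0]]
[ 0.33  0.07  1.53 -0.    1.55  1.91]
[ 0.33  0.21  1.72 -0.    1.21  1.91]
[-0.27  0.02  1.92 -0.    1.2   1.3 ]
[-0.15  0.32  1.57 -0.    1.25  1.42]
[ 0.33  0.07  1.53 -0.    1.55 -1.24]
[ 0.33  0.21  1.72 -0.    1.21 -1.24]
[-0.27  0.02  1.92 -0.    1.2  -1.84]
[-0.15  0.32  1.57 -0.    1.25 -1.72]
3.6 [440.38553767 254.47353038 379.98562364] [[0.0, -0.96, -0.27, 68.94], [1.0, 0.0, 0.0, -1.56], [-0.0, -0.27, 0.96, -117.98], [0.0, 0.0, 0.0, 1.0]]
```

View pics/w1.png

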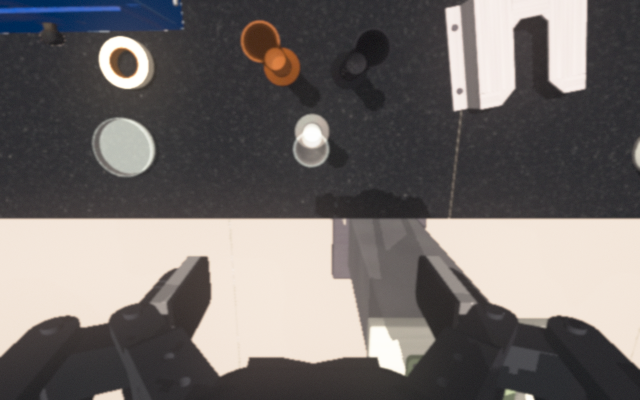

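The wrist view shows the clear cylinder with its rim near (311,149) and its foot near (312,131). I'll enlarge it for a finer reading.

```bash
cat >> h.py <<'E'
def wplane(p,R,u,v,z):
    T=P['wrist']['T_tool_cam']; r=R@T[:3,:3]@np.linalg.inv(P['wrist']['mtx'])@np.array([u,v,1.]); o=p+R@T[:3,3]
    return o+r*(z-o[2])/r[2]
def wproj(p,R,X):
    T=P['wrist']['T_tool_cam']; Rc=R@T[:3,:3]; o=p+R@T[:3,3]; c=(np.atleast_2d(X)-o)@Rc; q=c@P['wrist']['mtx'].T; return q[:,:2]/q[:,2:]
E
python3 - <<'E'
from h import *
f=np.load('w1.npz');p,R=f['p'],f['R']
for u,v,z in((311,149,200),(312,131,20)): print(wplane(p,R,u,v,z).round(1))
f8=10;b=(280,100)
i=cv2.resize(f['im'][100:180,280:345],None,fx=f8,fy=f8,interpolation=cv2.INTER_CUBIC)[:, :]
i=cv2.resize(i,(488,600)); k=7.5
th=np.linspace(0,2*np.pi,40)
for (x,y),col in(((472,254.5),(255,0,0)),):
  for r,z in((15,200),(24,20)):
    q=(wproj(p,R,np.c_[x+r*np.cos(th),y+r*np.sin(th),0*th+z])-b+.5)*k
    cv2.polylines(i,[np.round(q).astype(int)],True,col)
save('w1c',i)
E
```

```text
[470.7 257.3 200. ]
[472.2 256.8  20. ]
```

View pics/w1c.png

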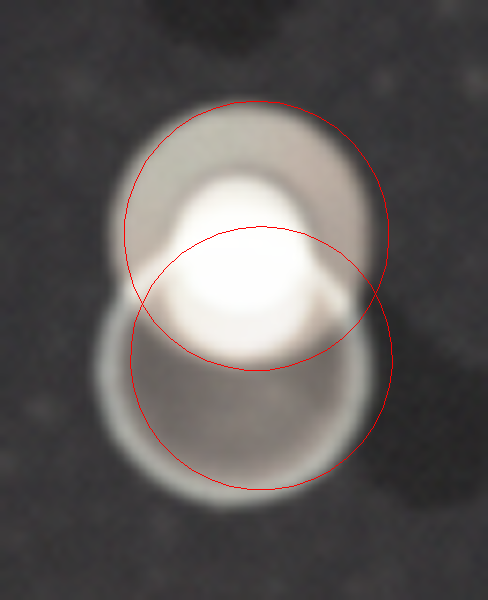

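Run:
```python
from h import *
R=np.array([[1,0,0],[0,-1,0],[0,0,-1.]]).T
ctrl.move_l([471,256.8,300],R,vel=150)
ctrl.move_l([471,256.8,166],R,vel=120)
s=sensors.read_state(); print(s['t'],s['eef_pos'],s['force'])
ctrl.gripper_to(15,force=25)
s=sensors.read_state(); print(s['t'],s['grip_width'],s['force'],s['eef_pos'])
ctrl.move_l([471,256.8,190],R,vel=60)
s=sensors.read_state(); print(s['t'],s['grip_width'],s['force'],s['eef_pos'])
im,d=optics.grab_frame('scene'); save('s2',cv2.resize(im[130:290,180:420],None,fx=3,fy=3,interpolation=cv2.INTER_CUBIC))
im,d=optics.grab_frame('wrist'); save('w2',im)
```

```text
5.6417 [471.71067244 257.08245543 166.96896179] [-0.72212175  0.12045155 -0.28036049]
6.225 24.208834508844248 [-0.05089167 -0.47631072  1.45666537] [471.20228764 256.74153518 166.25465666]
6.775 24.07157759550418 [ 0.05777173  0.4032729  -0.75391451] [471.17198867 256.91364249 190.4386995 ]
```

View pics/s2.png

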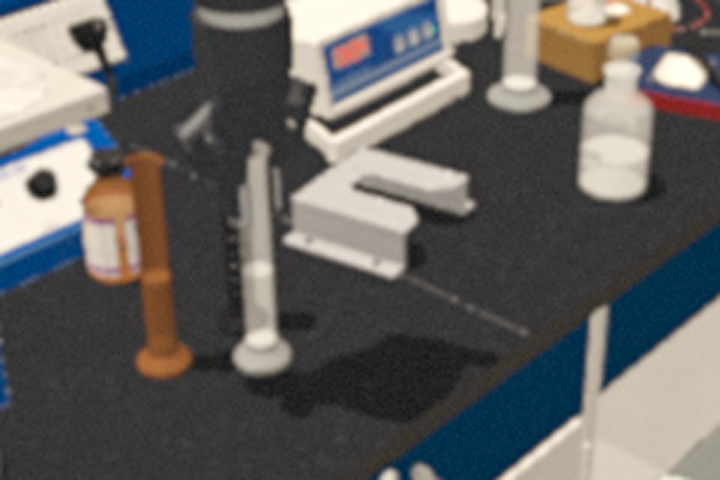

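View pics/w2.png

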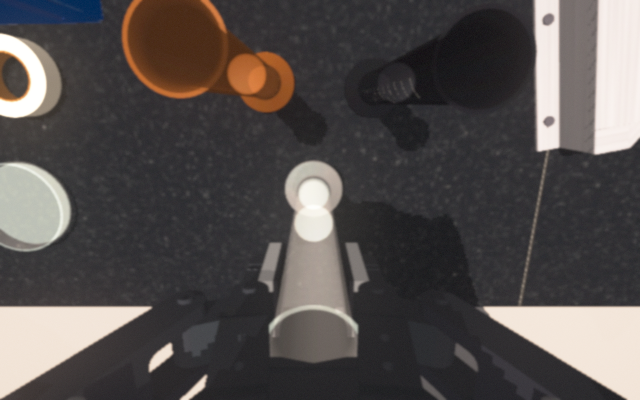

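The cylinder is gripped at 24 mm, upright and centred: foot at (313,188), rim at (314,330). I carry it to the slot mouth and check its alignment there.

Run:
```python
from h import *
R=np.array([[1,0,0],[0,-1,0],[0,0,-1.]]).T
g=np.array([577.7,-8.5]);a=.190
e=np.array([np.cos(a),np.sin(a)])
m=g-135*e
ctrl.move_l([m[0],m[1],190],R,vel=150)
ctrl.move_l([m[0],m[1],174],R,vel=60)
ctrl.hold(.2)
s=sensors.read_state(); print(s['t'],s['grip_width'],s['eef_pos'],s['force'])
p,Rr=s['eef_pos'],s['eef_rot']
im,d=optics.grab_frame('wrist'); np.savez('w3.npz',d=d,im=im,p=p,R=Rr)
poly=np.array([[-65,-65],[-65,-39],[-47,-21],[30,-21],[30,21],[-47,21],[-65,39],[-65,65],[65,65],[65,-65]],float)
w=g+poly@np.array([[e[0],e[1]],[-e[1],e[0]]])
q=wproj(p,Rr,np.c_[w,np.full(10,44)]); cv2.polylines(im,[np.round(q).astype(int)],True,(255,0,0))
L=np.array([g-135*e,g+30*e]); cv2.polylines(im,[np.round(wproj(p,Rr,np.c_[L,[20,20]])).astype(int)],False,(0,255,0))
save('w3',im)
im,d=optics.grab_frame('top'); save('t3',cv2.resize(im[130:270,230:400],None,fx=4,fy=4,interpolation=cv2.INTER_CUBIC))
```

```text
9.5917 24.50132899911483 [445.38999048 -34.07178174 174.24556722] [ 0.15302668  0.21299366 -1.14894   ]
```

View pics/w3.png

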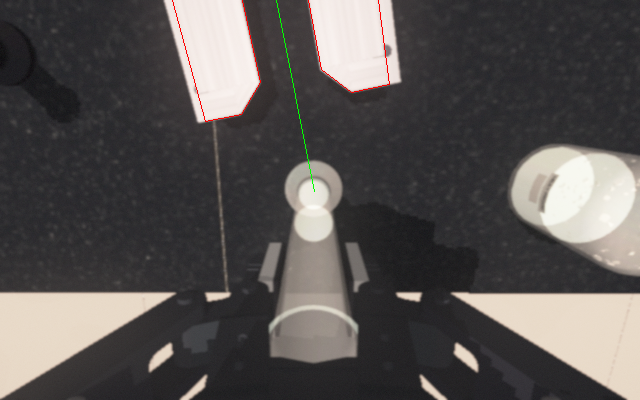

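View pics/t3.png

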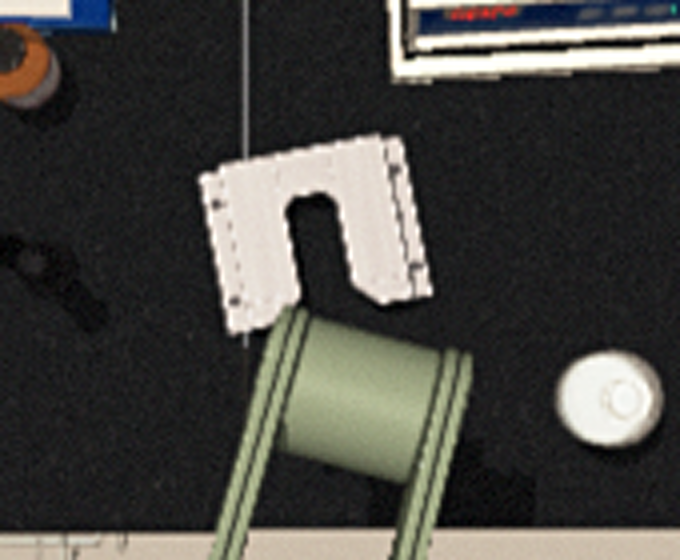

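The wrist overlay agrees with the guard's edges, and the path line runs down the middle of the slot. Sliding in now, just clear of the bench.

Run:
```python
from h import *
R=np.array([[1,0,0],[0,-1,0],[0,0,-1.]]).T
g=np.array([577.7,-8.5]);a=.190
e=np.array([np.cos(a),np.sin(a)])
m=g-135*e
ctrl.move_l([m[0],m[1],170],R,vel=60)
m=g-60*e; print(ctrl.move_l([m[0],m[1],170],R,vel=70,threshold=10))
m=g+16.5*e; print(ctrl.move_l([m[0],m[1],170],R,vel=50,threshold=8))
ctrl.hold(.2)
s=sensors.read_state(); print(s['t'],s['grip_width'],s['eef_pos'],s['force'],((s['eef_pos'][:2]-g)@e).round(1))
p,Rr=s['eef_pos'],s['eef_rot']
im,d=optics.grab_frame('wrist'); save('w4',im)
im,d=optics.grab_frame('scene'); save('s4',cv2.resize(im[130:260,220:380],None,fx=4.5,fy=4.5,interpolation=cv2.INTER_CUBIC))
```

```text
False
False
13.05 24.459314006543167 [593.7732936   -5.38414096 170.04916682] [ 0.3906682   0.45572435 -0.92381343] 16.4
```

View pics/w4.png

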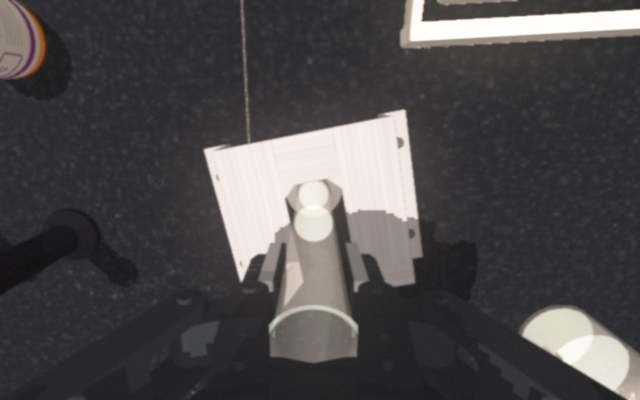

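View pics/s4.png

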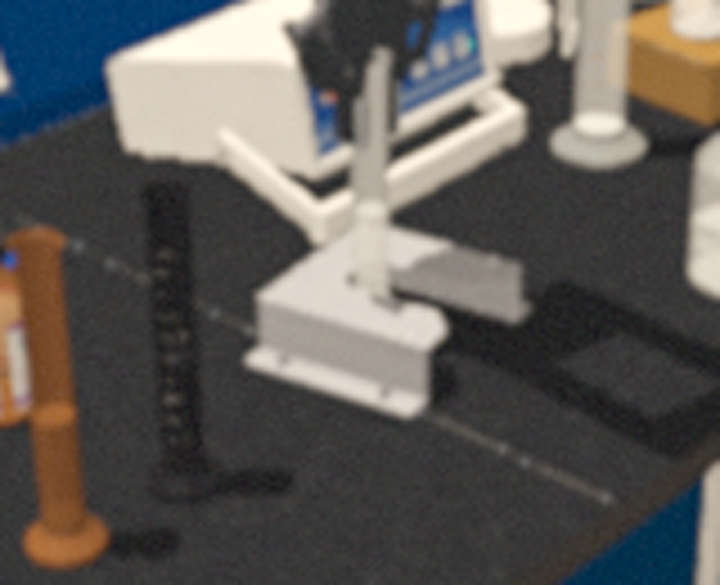

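It is in the slot, with the tube near the closed end and no contact felt. I nudge gently for the end, set it down, release and retreat.

Run:
```python
from h import *
R=np.array([[1,0,0],[0,-1,0],[0,0,-1.]]).T
g=np.array([577.7,-8.5]);a=.190
e=np.array([np.cos(a),np.sin(a)])
m=g+19*e; print(ctrl.move_l([m[0],m[1],170],R,vel=12,threshold=4))
s=sensors.read_state(); p=s['eef_pos']; print(p,((p[:2]-g)@e).round(1),s['force'])
m=p[:2]-1*e
ctrl.move_l([m[0],m[1],170],R,vel=20)
print(ctrl.move_l([m[0],m[1],165.5],R,vel=15,threshold=3))
ctrl.hold(.2); s=sensors.read_state(); print(s['t'],s['eef_pos'],s['force'])
ctrl.gripper_to(60)
p=sensors.read_state()['eef_pos']; print(p)
ctrl.move_l([m[0],m[1],300],R,vel=100)
ctrl.hold(.2)
s=sensors.read_state(); print(s['t'],s['eef_pos'])
im,d=optics.grab_frame('wrist'); np.savez('w5.npz',d=d,im=im,p=s['eef_pos'],R=s['eef_rot'])
th=np.linspace(0,2*np.pi,40); c=g+18*e
for r,z in((15,200),(12,44)):
    cv2.polylines(im,[np.round(wproj(s['eef_pos'],s['eef_rot'],np.c_[c[0]+r*np.cos(th),c[1]+r*np.sin(th),0*th+z])).astype(int)],True,(255,0,0))
save('w5',im)
im,d=optics.grab_frame('scene'); save('s5',cv2.resize(im[130:260,220:420],None,fx=4,fy=4,interpolation=cv2.INTER_CUBIC))
```

```text
False
[596.14058461  -4.94120755 169.91512059] 18.8 [-1.43612793 -0.36042356 -0.59743684]
True
14.275 [595.37075615  -5.14887589 166.25527862] [0.58902272 0.32828531 5.47770775]
[593.87759821  -4.92976215 164.35202602]
16.4083 [594.90440636  -5.11415642 299.35212296]
```

View pics/w5.png

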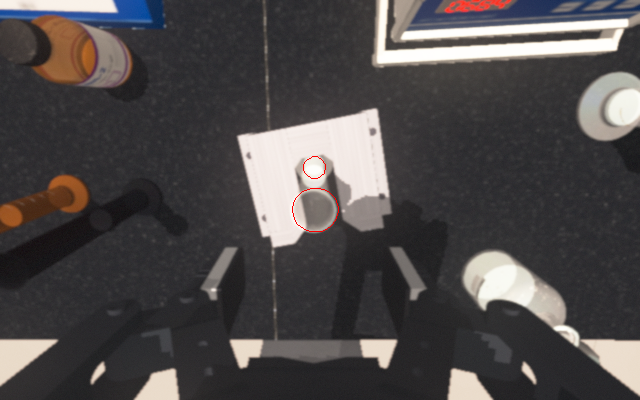

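View pics/s5.png

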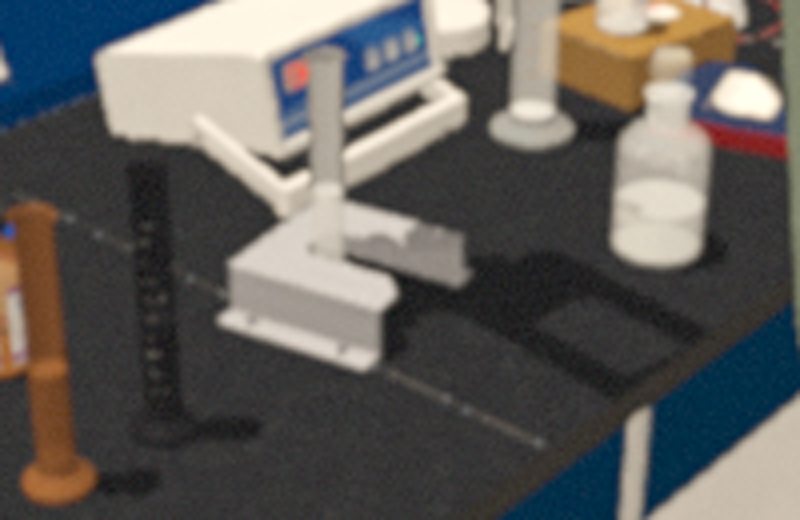

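The released cylinder stands upright at the closed end of the slot. In w5 its rim at (314,210) and tube at (314,167) match the projected "fully in" circles. The tall cylinder and the bottle are where they were. Handing in.

```bash
python3 -c "
from h import *
ctrl.finish_job(); print('done')"
```

```text
the job is handed in; nothing more can be done
done
```

The small clear cylinder is parked in the guard, upright on the bench with its foot under the plate, and I have handed the job in at about 16.5 s of the 42 s allowed.

- **What I did:** I picked the clear glass one over the brown and black look-alikes and gripped it near the top of the tube. I carried it to the open end and slid it along the slot with its foot a few millimetres off the bench. I then set it down until contact, let go and moved up clear.
- **Final position:** the tool read guard x ≈ 18 mm at set-down, where 18 mm is fully in. The last wrist picture shows the rim and tube on the circles projected for the fully-in position.
- **Slot end:** a gentle nudge to x ≈ 18.8 mm felt only about 1.4 N, under the 4 N stop, so I have no firm contact confirming the tube touched the closed end. It is at the end or within about 1–2 mm of it.
- **Bystanders:** the tall cylinder and the stoppered bottle look unmoved in the last pictures; I did not re-measure their positions.
- **Disagreement:** the top and wrist cameras differed by about 2–3 mm on the cylinder's starting y position. I used the wrist value for the grasp, and the cylinder came out centred in the jaws.

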